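# Turn the weighing dish face up, set it on the scale and tare

### The job

The rinsed blue weighing dish is leaning face down on the rail of the draining rack. Turn it over so that its open white side is up, set it down gently (do not drop it) in the middle of the steel pan of the empty scale, let go of it, and then press that scale's blue tare key fully down and let it come back up. Do not press the grey power key, do not touch the other scale or its bottle, and leave the lab bottle and the jar where they stand.

Things in the scene. Friction and masses are not known exactly. Their poses are not given: they have to be found in the camera images.
- dish_center (a point): Centre (half-way up) of the loose weighing dish: a rectangular open tray 80 mm long (its x), 58 wide (its y), 20 high (its z), walls and floor 3 mm, blue outside, white inside, about 35 g. z points out of the open side. At the start it leans face down at 45 degrees on the rail, z pointing down and to the rack's +x. When it is face up, either heading will do.
- dish_raised_rim (a point): Middle of the rim of the dish's -x end, at the start its upper end, about 61 mm above the bench. The dish is held by nothing: pushed here from behind, towards the rack's -x, it turns about its lower end, stands on end, then falls over face up onto the ribs.
- drainer: Draining rack, off-white, fixed. Origin at the centre of its underside: a drip tray 260 mm (x) by 170 (y), floor 4 mm thick, edge 10 mm high, with ribs along y whose tops are 8 mm above the bench, from x = -0.115 to -0.014. The lower end of the leaning dish stands on the tray's floor at x = 0.012; over the ribs and behind the rail (x = 0.05 to 0.13) there is free space.
- rail_top (a point): Top of the rack's rail at its middle: a steel wire 6 mm thick along y, 132 mm long, its top 37 mm above the bench, with an upright at each end. The rims of the leaning dish's long walls lie on it.
- scale_free: The empty bench scale, fixed: black body 150 mm (x) by 112 mm (y), its top 17 mm above the bench, a square steel pan, and along its -x side a display with a key at each end. Origin at the centre of its underside, on the bench. The two scales look alike and either may stand left or right of the rack: this is the one with nothing on its pan.
- scale_free_pan (a point): Centre of the empty scale's steel pan, on its upper face, 22 mm above the bench. The pan is 100 by 100 mm and rigid; axes as those of the scale.
- tare_key_top (a point): Centre of the top of the empty scale's tare key: the blue round key, 15 mm across, standing 6 mm proud of the body's top, at the scale's -x, -y corner, 30 mm from the pan's edge. Its travel is 4 mm straight down.
- tare_key (a joint): Depth of the blue tare key: 0 = up, 0.004 m = fully down; a spring of about 3.5 N at full depth brings it back.
- power_key (a joint): Depth of the empty scale's power key, the same size and travel but grey metal, at the scale's -x, +y corner, 82 mm from the tare key; not to be pressed.
- scale_busy: The other scale, same size and layout, fixed, with a glass scent bottle standing on its pan; not to be touched. Origin at the centre of its underside.
- flacon_center (a point): Centre of the clear rectangular scent bottle on the other scale, 30 by 52 mm and 84 mm tall, z up.
- base_bottle_center (a point): Point 80 mm up the axis of a round lab bottle with a blue cap and amber oil, 86 mm in diameter, 165 mm tall, standing on the bench.
- sample_jar_center (a point): Centre of a small amber jar with a black lid, 48 mm in diameter, 58 mm tall, standing on the bench.
Things that resemble listed ones, but are neither listed nor needed, are in the scene too. Leave any green look-alike of the scale_free alone.

How it is judged:
On the way, in this order (a step that is already met when the one before it is completed fails the run):
1. the dish has been turned face up (angle between dish_center's own z axis and vertical below 0.15 rad), for 0.2 s.
2. the dish stands face up in the middle of the empty scale's pan, let go (horizontal distance between dish_center and scale_free_pan below 0.015 m and z of dish_center in the frame of scale_free_pan between 0.007 and 0.014 m and angle between dish_center's own z axis and vertical below 0.1 rad and linear speed of dish below 0.02 m/s and contact force between the fingers and dish below 0.05 N), for 0.2 s.
3. with the dish standing there, the tare key is pressed fully down (all of step 2 and value of joint tare_key above 0.003 m), for 0.05 s.
At the end, for the whole second after the job is handed in: Dish at rest, let go, face up (level within 0.1 rad) on the empty scale's pan, its centre within 15 mm of the pan's centre; tare key pressed at least 3 mm with the dish there and up again; power key not pressed, other scale untouched, bottles and jar where they stood (all of step 2 and value of joint each of tare_key, power_key below 0.001 m).
It fails at once if the dish is dropped onto the scale (falls from more than about 18 mm) (horizontal distance between dish_center and scale_free_pan below 0.08 m and linear speed of dish above 0.6 m/s and contact force between the fingers and dish below 0.05 N).
It fails at once if the power key is pressed (value of joint power_key above 0.002 m).
It fails at once if the other scale is touched (contact force between any of the fingers, the arm, dish and scale_busy above 0.5 N).
It fails at once if the scent bottle on the other scale is moved (distance of flacon_center from where it was at the start of the episode above 0.01 m or angle between flacon_center's own z axis and vertical above 0.2 rad).
It fails at once if the lab bottle or the jar is moved or knocked over (distance of any of base_bottle_center, sample_jar_center from where it was at the start of the episode above 0.02 m).
It also fails if it takes over 58 s, if anything falls off the work surface, if the arm or the gripper's body presses on something with over 40 N, if the wrist force passes 120 N, or if a joint passes its speed limit or range.

### The arm

A 6-joint arm with a two-finger parallel gripper is mounted at the origin on the work surface. World frame = base frame: x ahead of the robot, y to its left, z up, the work surface at z = 0. Lengths are in m, angles in rad, forces in N, time in s.
With the tool pointing down it reaches from about 0.15 to 0.775 m from the base axis. Payload 6.1 kg.
Tool frame: the origin (TCP) lies at the very end of the fingers, on their centre line; the grasp point (between the pads) lies behind it (r.grip_depth is the z of the grasp point in the tool frame, in m); z points along the fingers, y is the line along which they close (so a half turn about z gives the same grasp; the last joint's range is limited). The gripper opens to 85 mm and grips with 20 to 120 N. Pads are 22 mm wide; open, the fingers measure 114 mm over their backs; the gripper's body (76 mm by 85 mm) begins 54 mm behind the grasp point. The pads swing forward as they close: fully open they stand 13 mm farther back than shut.
Start: joints at [1.242, 0.126, -0.04, 1.405, 0, 1.571], TCP at [0.17, 0.497, 0.231] pointing down, gripper open.
Joint ranges: [-2.72, 2.72], [-0.95, 1.95], [-1.27, 1.35], [-1.78, 2.02], [-1.46, 1.47], [-3.14, 3.14]. Speed limits (rad/s): [2.39, 2.39, 3.01, 3.14, 3.14, 3.14].

### API

Orientations are given as a 3x3 rotation matrix whose columns are the frame's x, y, z axes.
In Python, from bench import telemetry, optics, hand_in, r gives the robot as it stands.
- The arm moves only by the tool servo_tool, never from a script. Its argument "plan" is a list of rows, each a list of 5 numbers: the shift along the tool's x, y, z in mm, then the turn about the tool's z in degrees, then the opening, from 0 (shut) to 1 (fully open). A call has 1 to 20 rows; each row shifts and turns the commanded pose from where the row before left it, along the tool's axes as they then stand; what a row does not reach is not made up. A row lasts 1/8 s, in which the tool goes at most 62.5 mm and 10.7 degrees, less where a joint would pass 70% of its speed; a pose out of reach is approached as far as the arm can. A call with a gripper value outside its range is refused whole. The fingers move at their own pace and stop on an object; the grip force is fixed at half the most. Time passes only in rows, so rows that do not move let the fingers close. It gives the time, the measured TCP pose, the force, the opening and the grip force at its end, in the units of the state.
- telemetry.read_state(): the state, without advancing time (a new reading comes with each control period).
- optics.get_image(name): name is "side" or "top"; returns the picture (384x512x3 uint8, blue, green, red); there is no depth.
- optics.get_calibration(name): a dict with "vertical_fov" (degrees; the focal length in pixels is half the picture's height over the tangent of half this angle, whatever the lens; pixels are square), "cx", "cy" (the principal point, pixels), "position" and "orientation" of the camera in the world. Camera axes: x right, y down, z forward; pixel columns grow to the right and rows downward; lengths in m; the calibration is good to about 2 mm. A picture is of the moment at which its call begins. get_calibration takes no time and is no camera call.
- hand_in(): hands the job in; it is judged then, once.
The state is a dict: "time": time; "q": joint angles; "qd": joint speeds; "joint_torque": joint torques, N m; "ee_pos": TCP position; "tool_rot": TCP orientation; "wrist_force": force on the tool from outside, world axes, zero at the start; "wrist_torque": the same for the moment, N m; "grip_width": finger opening in m; "grasp_force": force on a finger pad.
Only numpy, scipy, OpenCV 4.12 (cv2) and the standard library are available. Lean on these libraries where they do the work, as an engineer would, in place of code of your own. Each camera call takes 0.05 s, during which the arm holds its last target. There are 200 camera calls.

## Working session

There is one attempt and no reset: what is moved stays moved. The work goes in short steps, Python scripts to look and compute and a tool call to move; the robot and the scene stay as the last step left them, time stands still between calls to the robot, and variables do not carry over. Pictures are saved under pics/ and viewed, at most 10 in all, crops included, and the job is handed in when it is done.

Besides the shell and the picture viewer there is one more tool, called after "Emit:" as a command line: name --pt "numbers of a row" for each row, then --argument value for the rest. servo_tool: Moves the arm, as the interface text tells. Its arguments: {"type":"object","properties":{"plan":{"type":"array"}},"required":["plan"]}

```bash
mkdir -p pics; python3 - <<'E'
from bench import telemetry, optics, r
import cv2, numpy as np
np.set_printoptions(precision=4,suppress=True)
for n in("top","side"):
    cv2.imwrite(f"pics/{n}0.png",optics.get_image(n)); print(n,optics.get_calibration(n))
s=telemetry.read_state(); print(s['time'],s['ee_pos'],s['tool_rot'],r.grip_depth,s['grip_width'])
E
```

```text
top {'vertical_fov': 49.21735787364705, 'cx': 256.85258775608565, 'cy': 191.73962999745493, 'position': array([0.418 , 0.0104, 1.2864]), 'orientation': array([[-0.0158, -0.9881,  0.153 ],
       [-0.9999,  0.0148, -0.0077],
       [ 0.0053, -0.1531, -0.9882]])}
side {'vertical_fov': 54.638702663415756, 'cx': 257.927345890746, 'cy': 189.36912621501975, 'position': array([0.5836, 0.7705, 0.8744]), 'orientation': array([[-0.9991, -0.0337,  0.0243],
       [-0.0412,  0.7226, -0.69  ],
       [ 0.0057, -0.6904, -0.7234]])}
0.1 [0.1694 0.4965 0.2306] [[-0.9464  0.3229 -0.0005]
 [ 0.3229  0.9464 -0.0014]
 [-0.     -0.0015 -1.    ]] -0.0187 0.08545054214723513
```

View pics/top0.png

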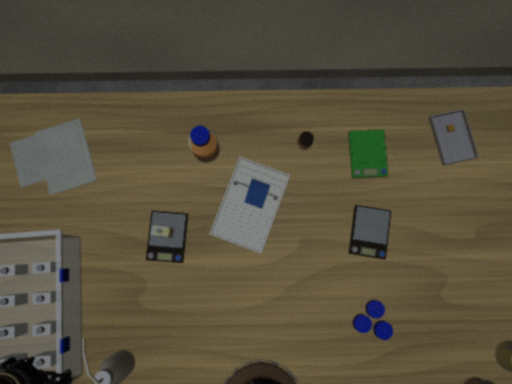

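View pics/side0.png

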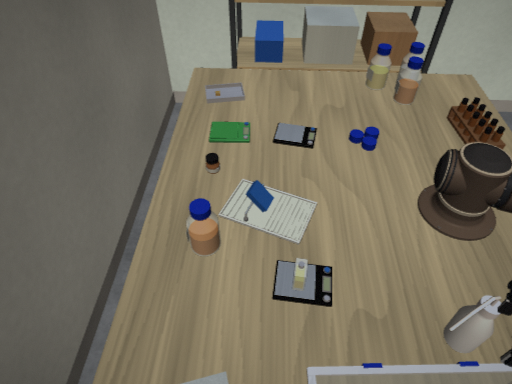

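Top view: the dish is blue at (257,193) on the rack (250,205). Scale candidates are a black scale at (370,232) with an empty pan, a black scale at (167,236) carrying the bottle (busy), a green look-alike at (368,153), and a grey tray at (453,138). I choose (370,232). Other blue items are the caps at (375,320) and the bottle cap at (200,135).

```bash
cat > h.py <<'E'
from bench import telemetry, optics, r
import cv2, numpy as np
np.set_printoptions(precision=4,suppress=True)
def ray(n,p):
    c=optics.get_calibration(n); f=192/np.tan(np.radians(c['vertical_fov']/2))
    d=c['orientation']@np.array([(p[0]-c['cx'])/f,(p[1]-c['cy'])/f,1.]); return c['position'],d
def onz(n,p,z):
    o,d=ray(n,p); return o+d*(z-o[2])/d[2]
def proj(n,P):
    c=optics.get_calibration(n); f=192/np.tan(np.radians(c['vertical_fov']/2))
    v=c['orientation'].T@(np.asarray(P)-c['position']); return np.array([c['cx']+f*v[0]/v[2],c['cy']+f*v[1]/v[2]])
def comps(m,amin=8):
    n,l,s,ce=cv2.connectedComponentsWithStats(m.astype(np.uint8)*255)
    return [(s[i],ce[i],(l==i)) for i in range(1,n) if s[i][4]>=amin]
E
python3 - <<'E'
from h import *
for n,rois in(("top",[(205,150,100,110),(340,195,65,72)]),("side",[(210,170,115,75),(262,112,66,42)])):
    im=cv2.imread(f"pics/{n}0.png"); hsv=cv2.cvtColor(im,cv2.COLOR_BGR2HSV).astype(int)
    x,y,w,h=rois[1]; g=im.max(2); M=np.zeros(g.shape,bool); M[y:y+h,x:x+w]=True
    # scale = dark/unsaturated or bluish against wood (wood is yellowish: R>B)
    sc=M&((im[...,2].astype(int)-im[...,0])<15)
    s=max(comps(sc),key=lambda c:c[0][4]); b=cv2.minAreaRect(np.argwhere(s[2])[:,::-1].astype(np.float32)); print(n,'scale',b, [onz(n,p,.017)[:2] for p in cv2.boxPoints(b)])
    bl=M&(hsv[...,0]>95)&(hsv[...,0]<130)&(hsv[...,1]>110)&(g>60)
    for c in comps(bl,4): print(' blue',c[0],c[1],onz(n,c[1],.023))
    x,y,w,h=rois[0]; M[:]=0; M[y:y+h,x:x+w]=True
    bl=M&(hsv[...,0]>95)&(hsv[...,0]<130)&(hsv[...,1]>130)
    for c in comps(bl,30): 
        b=cv2.minAreaRect(np.argwhere(c[2])[:,::-1].astype(np.float32)); print(' dish',c[0],c[1],cv2.boxPoints(b).tolist())
    wt=M&(hsv[...,1]<60)&(g>110)|bl
    c=max(comps(wt),key=lambda c:c[0][4]); b=cv2.minAreaRect(np.argwhere(c[2])[:,::-1].astype(np.float32)); print(' rack',b,[onz(n,p,.01)[:2] for p in cv2.boxPoints(b)])
im=cv2.imread("pics/top0.png"); a=cv2.resize(im[150:260,205:300],None,fx=5,fy=5,interpolation=2); b=cv2.resize(im[200:264,342:400],None,fx=5,fy=5,interpolation=2)
out=np.zeros((550,475+290,3),np.uint8); out[:,:475]=a; out[:320,475:]=b; cv2.imwrite("pics/crop1.png",out)
E
```

```text
top scale ((369.85931396484375, 231.59735107421875), (36.445289611816406, 48.78022766113281), 7.305758953094482) [array([ 0.4231, -0.272 ]), array([ 0.5688, -0.2981]), array([ 0.553 , -0.4078]), array([ 0.4077, -0.3797])]
 blue [380 251   5   5  21] [381.8571 253.1905] [ 0.4223 -0.3699  0.023 ]
 dish [246 180  23  27 405] [256.6469 193.2247] [[244.50003051757812, 201.50001525878906], [251.80001831054688, 179.6000213623047], [268.6000061035156, 185.2000274658203], [261.3000183105469, 207.1000213623047]]
 rack ((249.94102478027344, 204.365966796875), (56.2827262878418, 84.91597747802734), 21.250505447387695) [array([0.489 , 0.1496]), array([0.7339, 0.054 ]), array([ 0.6666, -0.108 ]), array([ 0.4253, -0.0084])]
side scale ((294.3150329589844, 134.7158660888672), (40.78627014160156, 20.39313507080078), 7.853313446044922) [array([ 0.5685, -0.2873]), array([ 0.5595, -0.4106]), array([ 0.4058, -0.3827]), array([ 0.4237, -0.2629])]
 blue [311 128   4   3  10] [312.5 128.8] [ 0.4205 -0.3654  0.023 ]
 dish [247 181  26  30 448] [259.5513 195.6875] [[244.00003051757812, 192.00001525878906], [256.5000305175781, 179.50001525878906], [276.0000305175781, 199.00001525878906], [263.5000305175781, 211.50001525878906]]
 rack ((267.2524108886719, 208.6719512939453), (89.43891143798828, 47.4110221862793), 20.2248592376709) [array([0.731 , 0.0602]), array([ 0.6985, -0.1359]), array([ 0.4251, -0.0088]), array([0.4827, 0.1613])]
```

View pics/crop1.png

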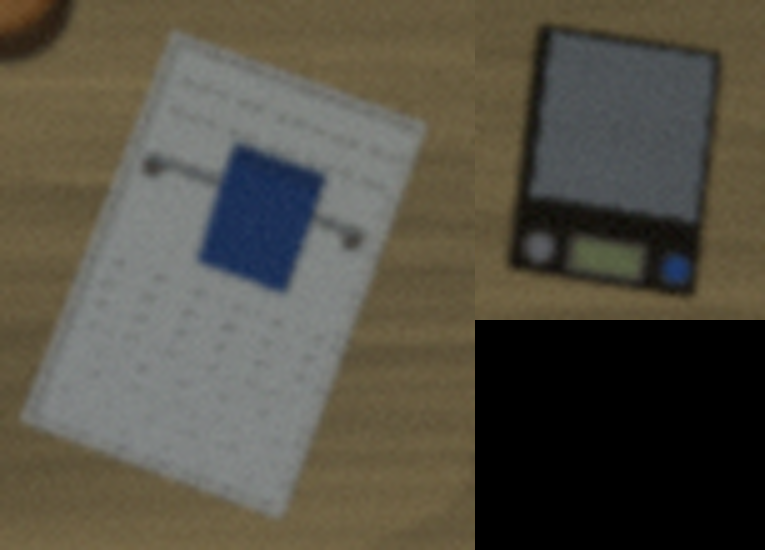

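The crop confirms it: the empty black scale has its grey key at crop (540,247) and blue key at (676,268). The rack's rail runs from (153,165) to (352,240), and the dish leans on it, lower end towards the robot. Now I'll fix the rack and scale frames.

```bash
cat >> h.py <<'E'
rc=np.array([.5787,.0218]); ra=np.radians(-21.0)
def toR(P): c,s=np.cos(ra),np.sin(ra); d=np.asarray(P)[:2]-rc; return np.array([c*d[0]+s*d[1],-s*d[0]+c*d[1]])
def frR(p): c,s=np.cos(ra),np.sin(ra); return rc+np.array([c*p[0]-s*p[1],s*p[0]+c*p[1]])
E
python3 - <<'E'
from h import *
for t,im in(("top","pics/top0.png"),):
    g=cv2.imread(im)
    A=onz(t,(205+153/5,150+165/5),.037);B=onz(t,(205+352/5,150+240/5),.037)
    print('posts',toR(A),toR(B),'yaw',np.degrees(np.arctan2((A-B)[1],(A-B)[0]))-90,np.linalg.norm(A-B))
    # dish outer floor (blue) corners: upper z=.0747, lower z=.018
    for p,z in(((251.8,179.6),.0747),((268.6,185.2),.0747),((244.5,201.5),.018),((261.3,207.1),.018)): print(toR(onz(t,p,z)))
sc=np.array([.4883,-.3392])  # from top box mean
for nm,S in(("top",[[.4231,-.272],[.5688,-.2981],[.553,-.4078],[.4077,-.3797]]),("side",[[.4237,-.2629],[.5685,-.2873],[.5595,-.4106],[.4058,-.3827]])):
    S=np.array(S); v=(S[1]+S[2]-S[0]-S[3]); print(nm,S.mean(0),np.degrees(np.arctan2(v[1],v[0])))
# pan: mask grey pan in top & side
for n,(x,y,w,h) in(("top",(340,195,65,72)),("side",(262,112,66,42))):
    im=cv2.imread(f"pics/{n}0.png").astype(int); M=np.zeros(im.shape[:2],bool); M[y:y+h,x:x+w]=1
    m=M&(im[...,2]-im[...,0]<10)&(im.min(2)>55); c=max(comps(m),key=lambda c:c[0][4])
    b=cv2.minAreaRect(np.argwhere(c[2])[:,::-1].astype(np.float32)); q=[onz(n,p,.022)[:2] for p in cv2.boxPoints(b)]
    print(n,'pan',b,onz(n,c[1],.022), np.array(q).round(3).tolist())
    for c in comps(m,5): print('   ',c[0],c[1],onz(n,c[1],.023))
E
```

```text
posts [0.0411 0.0615] [ 0.0395 -0.067 ] yaw -21.74252814427078 0.12852217405099978
[0.0614 0.0165]
[ 0.0627 -0.0355]
[-0.0003  0.0179]
[ 0.0012 -0.0361]
top [ 0.4882 -0.3394] -10.550690149212114
side [ 0.4894 -0.3359] -9.937885217592784
top pan ((371.283203125, 224.658935546875), (33.75669479370117, 32.84435272216797), 8.746162414550781) [ 0.5078 -0.3432  0.022 ] [[0.468, -0.283], [0.566, -0.304], [0.549, -0.404], [0.451, -0.383]]
    [ 353  206   37   38 1087] [371.1978 224.7213] [ 0.5078 -0.3429  0.023 ]
    [352 247   6   5  24] [354.5    248.9167] [ 0.4363 -0.2887  0.023 ]
side pan ((289.1799621582031, 132.239990234375), (28.708538055419922, 16.82914161682129), 8.130102157592773) [ 0.5068 -0.3406  0.022 ] [[0.565, -0.301], [0.557, -0.404], [0.449, -0.383], [0.462, -0.283]]
    [274 123  31  20 468] [289.5791 132.3889] [ 0.5069 -0.3393  0.023 ]
    [308 138   6   7  25] [310.12 141.32] [ 0.4335 -0.2905  0.023 ]
```

Emit:
servo_tool --pt "0 0 0 2 0" --pt "-30 -30 0 0 0" --pt "-40 -40 0 0 0" --pt "-40 -40 0 0 0" --pt "-40 -40 0 0 0" --pt "-40 -40 0 0 0" --pt "-40 -40 0 0 0" --pt "-40 -40 0 0 0" --pt "-30 -30 0 0 0"

```text
time: 1.23
ee_pos: [0.3435, 0.1078, 0.2314]
tool_rot: [[-0.934, 0.358, 0.001], [0.358, 0.934, 0.0], [-0.001, 0.0, -1.0]]
wrist_force: [0.8, -0.2, -0.2]
grip_width: -0.0
grasp_force: 0.0
```

Emit:
servo_tool --pt "-30 0 0 0 0" --pt "-45 -1 0 0 0" --pt "-45 -1 0 0 0" --pt "-45 -1 0 0 0" --pt "-45 -1 0 0 0" --pt "-45 -1 0 0 0" --pt "-45 -1 0 0 0" --pt "-40 0 0 0 0" --pt "-21 0 0 0 0" --pt "0 0 30 0 0" --pt "0 0 40 0 0" --pt "0 0 40 0 0" --pt "0 0 40 0 0" --pt "0 0 25 0 0" --pt "0 0 8 0 0" --pt "0 0 0 0 0"

```text
time: 3.22
ee_pos: [0.6784, -0.0242, 0.0483]
tool_rot: [[-0.934, 0.356, -0.0], [0.356, 0.934, 0.0], [0.0, -0.0, -1.0]]
wrist_force: [-0.6, 0.3, 0.3]
grip_width: -0.0001
grasp_force: 0.0
```

```bash
python3 - <<'E'
from h import *
s=telemetry.read_state(); print(s['ee_pos'],toR(s['ee_pos']))
im=optics.get_image("side"); cv2.imwrite("pics/s1.png",cv2.resize(im[120:260,180:340],None,fx=4,fy=4,interpolation=2))
E
```

```text
[ 0.6784 -0.0242  0.0483] [ 0.1096 -0.0073]
```

View pics/s1.png

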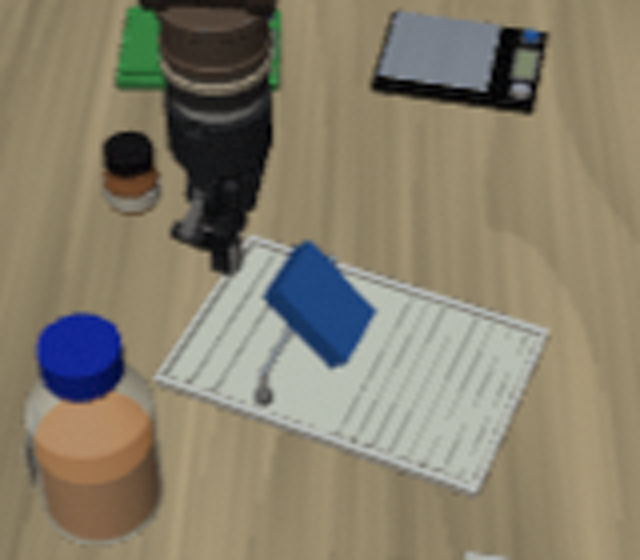

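The shut fingers (crop 228,268) are behind the raised rim (crop 300,245), clear of the rail. Pushing now.

Emit:
servo_tool --pt "10 0 0 0 0" --pt "10 0 0 0 0" --pt "8 0 0 0 0" --pt "8 0 0 0 0" --pt "8 0 0 0 0" --pt "8 0 0 0 0" --pt "8 0 0 0 0" --pt "8 0 0 0 0" --pt "6 0 0 0 0" --pt "5 0 0 0 0" --pt "4 0 0 0 0" --pt "4 0 0 0 0" --pt "4 0 0 0 0" --pt "4 0 0 0 0" --pt "4 0 0 0 0" --pt "0 0 0 0 0"

```text
time: 5.28
ee_pos: [0.5856, 0.011, 0.0483]
tool_rot: [[-0.935, 0.356, -0.0], [0.356, 0.935, 0.0], [0.0, -0.0, -1.0]]
wrist_force: [0.6, -0.4, 0.2]
grip_width: -0.0
grasp_force: 0.0
```

```bash
python3 - <<'E'
from h import *
s=telemetry.read_state(); print(s['time'],s['ee_pos'],toR(s['ee_pos']),s['wrist_force'])
im=optics.get_image("side"); cv2.imwrite("pics/s2.png",cv2.resize(im[120:260,180:340],None,fx=4,fy=4,interpolation=2))
E
```

```text
5.275 [0.5856 0.011  0.0483] [ 0.0103 -0.0076] [ 0.627  -0.384   0.1952]
```

View pics/s2.png

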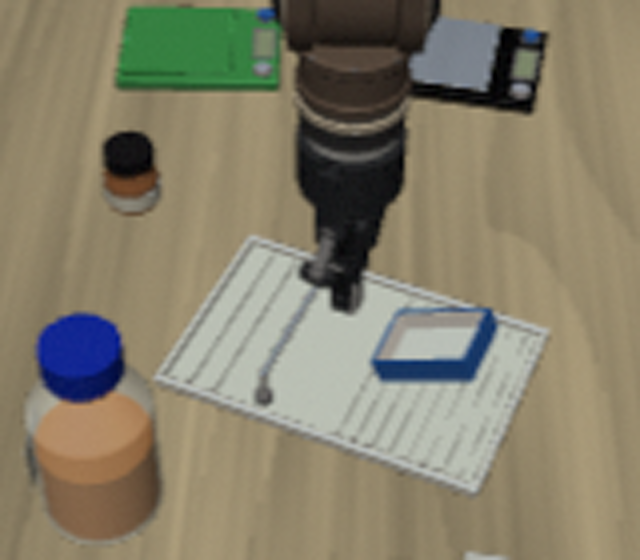

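The dish now lies face up on the ribs at crop (435,345), somewhat turned in heading. I'll back off and measure it.

Emit:
servo_tool --pt "-5 0 -20 0 0" --pt "0 0 -40 0 1" --pt "0 -20 -40 0 1" --pt "0 -40 -30 0 1" --pt "0 -45 0 0 1" --pt "0 -45 0 0 1" --pt "0 -30 0 0 1" --pt "0 -10 0 0 1" --pt "0 0 0 0 1"

```text
time: 6.45
ee_pos: [0.523, -0.1686, 0.1783]
tool_rot: [[-0.934, 0.357, 0.0], [0.357, 0.934, 0.0], [-0.0, 0.0, -1.0]]
wrist_force: [-0.1, -0.1, 0.9]
grip_width: 0.0849
grasp_force: 0.0
```

```bash
cat > dish.py <<'E'
from h import *
def dish(n,im,roi,zr,zb):
    hsv=cv2.cvtColor(im,cv2.COLOR_BGR2HSV); x,y,w,h=roi; M=np.zeros(im.shape[:2],bool); M[y:y+h,x:x+w]=1
    m=M&(hsv[...,0]>95)&(hsv[...,0]<130)&(hsv[...,1]>100)
    c=max(comps(m,20),key=lambda c:c[0][4]); P=np.argwhere(c[2])[:,::-1].astype(np.float32)
    # visible outline includes rim plus outer side; rectify hull at rim height
    W=np.array([onz(n,p,zr)[:2] for p in P]); b=cv2.minAreaRect((W*1000).astype(np.float32))
    return c,b
E
python3 - <<'E'
from dish import *
s=telemetry.read_state(); print(s['time'],s['ee_pos'])
for n,roi in(("top",(205,150,90,110)),("side",(225,175,110,75))):
    im=optics.get_image(n); cv2.imwrite(f"pics/{n}3.png",im)
    try:
        c,b=dish(n,im,roi,.028,.008); print(n,c[0],c[1],b)
    except Exception as e: print(n,e)
a=cv2.imread("pics/top3.png")[160:260,200:300]; b=cv2.imread("pics/side3.png")[160:240,240:320]
cv2.imwrite("pics/c3.png",np.hstack([cv2.resize(a,(400,400),interpolation=2),cv2.resize(b,(400,400),interpolation=2)]))
E
```

```text
6.45 [ 0.523  -0.1686  0.1783]
top max() iterable argument is empty
side [276 204  31  19 137] [289.7299 215.6934] ((510.446044921875, 45.494384765625), (68.07649230957031, 80.2730941772461), 70.59046173095703)
```

View pics/c3.png

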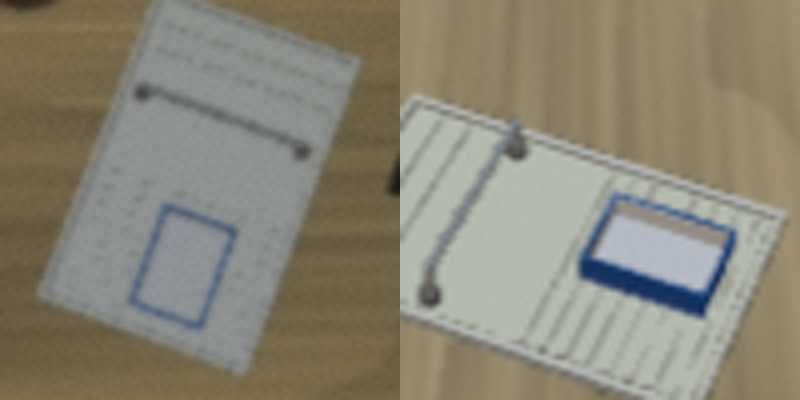

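The dish is face up with its rim outlined: top crop corners are (165,204), (237,229), (202,327), (130,301). The mask needs a lower saturation threshold.

```bash
python3 - <<'E'
from h import *
im=cv2.imread("pics/top3.png").astype(int); M=np.zeros(im.shape[:2],bool); M[205:248,225:265]=1
m=M&(im[...,0]-im[...,2]>28); print(m.sum())
for c in comps(m,20): print(c[0])
P=np.argwhere(m)[:,::-1]; W=np.array([onz("top",p,.028)[:2] for p in P])
b=cv2.minAreaRect((W*1000).astype(np.float32)); print(b)
hand=np.array([onz("top",(200+(x-1.5)/4,160+(y-1.5)/4),.028)[:2] for x,y in((165,204),(237,229),(202,327),(130,301))])
print(hand,hand.mean(0)); v=hand[0]+hand[1]-hand[2]-hand[3]; print(np.degrees(np.arctan2(v[1],v[0])), np.linalg.norm(v)/2)
S=np.array([onz("side",(240+x/5,160+y/5),.028)[:2] for x,y in((615,195),(735,230),(708,300),(580,260))]-np.array([80,0])*0) if 0 else np.array([onz("side",(240+(x-400)/5,160+y/5),.028)[:2] for x,y in((615,195),(735,230),(708,290),(583,258))])
print(S,S.mean(0)); v=S[0]+S[3]-S[1]-S[2]; print(np.degrees(np.arctan2(v[1],v[0])),np.linalg.norm(v)/2)
E
```

```text
112
[232 211  27  31 112]
((509.49871826171875, 37.209571838378906), (58.57814407348633, 80.49694061279297), 69.2585220336914)
[[ 0.5559  0.0497]
 [ 0.5362 -0.0043]
 [ 0.4633  0.023 ]
 [ 0.4835  0.0765]] [0.5097 0.0362]
-20.448243897118434 0.07753852829545854
[[0.5334 0.0004]
 [0.461  0.0256]
 [0.4792 0.0732]
 [0.5527 0.052 ]] [0.5066 0.0378]
-17.655452084572286 0.07651979075229302
```

Emit:
servo_tool --pt "15 30 0 0 1" --pt "20 45 0 0 1" --pt "20 45 0 0 1" --pt "20 40 0 0 1" --pt "11 27 20 0 1" --pt "0 0 40 0 1" --pt "0 0 40 0 1" --pt "0 0 35 0 1" --pt "0 0 20 0 1" --pt "0 0 10 0 1" --pt "0 0 3 0 1" --pt "0 0 0 0 1" --pt "0 0 0 0 0.55" --pt "0 0 0 0 0.55" --pt "0 0 0 0 0.55" --pt "0 0 0 0 0.55" --pt "0 0 0 0 0.55" --pt "0 0 0 0 0.55"

```text
time: 8.8
ee_pos: [0.51, 0.037, 0.0115]
tool_rot: [[-0.935, 0.356, 0.002], [0.356, 0.935, 0.0], [-0.002, 0.001, -1.0]]
wrist_force: [-1.5, -0.8, 6.1]
grip_width: 0.0563
grasp_force: 64.5
```

```bash
python3 - <<'E'
from h import *
s=telemetry.read_state(); print(s['ee_pos'],s['grip_width'],s['grasp_force'],s['wrist_force'])
im=optics.get_image("side"); cv2.imwrite("pics/s4.png",cv2.resize(im[140:260,210:340],None,fx=5,fy=5,interpolation=2))
E
```

```text
[0.51   0.037  0.0115] 0.056282267195133906 64.51397180557251 [-1.4793 -0.8026  6.0863]
```

View pics/s4.png

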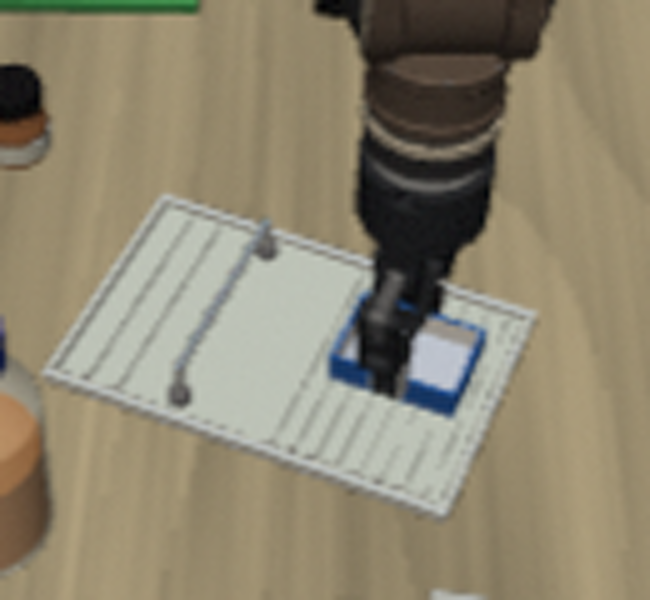

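The dish is gripped at its middle (crop 395,350), width 56 mm. Lift, turn and carry it over.

Emit:
servo_tool --pt "0 0 -10 0 0.55" --pt "0 0 -25 0 0.55" --pt "0 0 -35 -3.4 0.55" --pt "0 0 -30 -4 0.55" --pt "0 0 -10 -3 0.55" --pt "-3 -18 0 0 0.55" --pt "-6 -35 0 0 0.55" --pt "-8 -45 0 0 0.55" --pt "-8 -45 0 0 0.55" --pt "-8 -45 0 0 0.55" --pt "-8 -45 0 0 0.55" --pt "-8 -45 0 0 0.55" --pt "-8 -45 0 0 0.55" --pt "-6 -32 0 0 0.55" --pt "-4 -18 0 0 0.55" --pt "0 0 0 0 0.55" --pt "0 0 0 0 0.55"

```text
time: 10.98
ee_pos: [0.5072, -0.3412, 0.1201]
tool_rot: [[-0.984, 0.181, -0.001], [0.181, 0.984, 0.001], [0.001, 0.001, -1.0]]
wrist_force: [0.5, -0.0, -0.6]
grip_width: 0.0563
grasp_force: 63.8
```

```bash
python3 - <<'E'
from h import *
s=telemetry.read_state(); e=s['ee_pos'];print(e,s['tool_rot'],s['grip_width'],s['grasp_force'],s['wrist_force'])
im=optics.get_image("side"); cv2.imwrite("pics/s5.png",cv2.resize(im[60:180,230:360],None,fx=5,fy=5,interpolation=2))
E
```

```text
[ 0.5072 -0.3412  0.1201] [[-0.9835  0.1808 -0.0005]
 [ 0.1808  0.9835  0.0007]
 [ 0.0007  0.0006 -1.    ]] 0.056344278308819856 63.819637298583984 [ 0.4871 -0.0115 -0.6372]
```

View pics/s5.png

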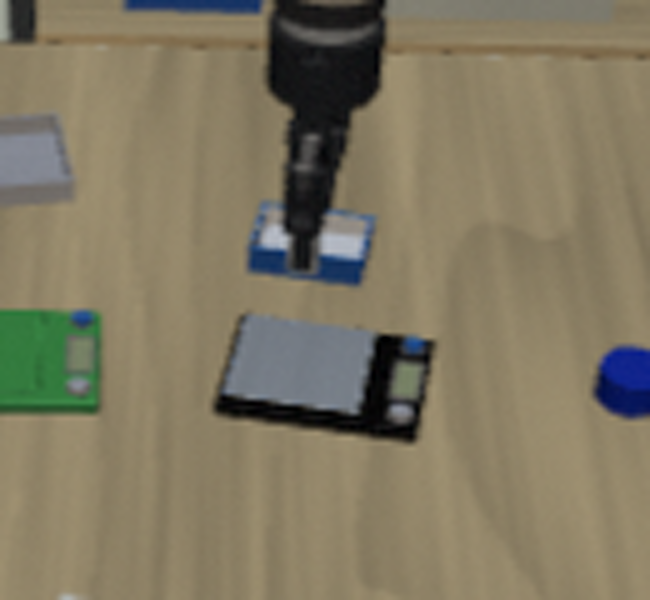

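Emit:
servo_tool --pt "0 -1 25 0 0.55" --pt "0 0 30 0 0.55" --pt "0 0 20 0 0.55" --pt "0 0 10 0 0.55" --pt "0 0 4 0 0.55" --pt "0 0 2 0 0.55" --pt "0 0 1 0 0.55" --pt "0 0 1 0 0.55" --pt "0 0 1 0 0.55" --pt "0 0 0 0 0.55" --pt "0 0 0 0 0.55"

```text
time: 12.4
ee_pos: [0.5073, -0.343, 0.0263]
tool_rot: [[-0.983, 0.181, 0.0], [0.181, 0.983, 0.0], [-0.0, 0.0, -1.0]]
wrist_force: [0.2, 0.4, -0.4]
grip_width: 0.0562
grasp_force: 63.8
```

Emit:
servo_tool --pt "0 0 0.5 0 0.55" --pt "0 0 0.5 0 0.55" --pt "0 0 0.5 0 0.55" --pt "0 0 0 0 0.55" --pt "0 0 0 0 0.55"

```text
time: 13.02
ee_pos: [0.5073, -0.343, 0.0255]
tool_rot: [[-0.983, 0.181, 0.0], [0.181, 0.983, -0.0], [-0.0, -0.0, -1.0]]
wrist_force: [-2.0, 1.4, 5.6]
grip_width: 0.0568
grasp_force: 64.5
```

Contact made, so I release and rise.

Emit:
servo_tool --pt "0 0 0 0 0.75" --pt "0 0 0 0 0.9" --pt "0 0 0 0 1" --pt "0 0 0 0 1" --pt "0 0 -8 0 1" --pt "0 0 -20 0 1" --pt "0 0 -40 0 1" --pt "0 0 -40 0 1" --pt "40 -20 -20 0 0" --pt "40 -40 0 0 0" --pt "40 -40 0 0 0" --pt "40 -40 0 0 0" --pt "40 0 0 0 0" --pt "0 0 0 0 0"

```text
time: 14.78
ee_pos: [0.283, -0.4444, 0.1537]
tool_rot: [[-0.983, 0.185, 0.0], [0.185, 0.983, -0.0], [-0.0, -0.0, -1.0]]
wrist_force: [0.1, 0.1, 0.8]
grip_width: 0.0001
grasp_force: 0.0
```

```bash
python3 - <<'E'
from h import *
s=telemetry.read_state(); print(s['time'],s['ee_pos'],s['tool_rot'][:,0],s['grip_width'])
a=optics.get_image("top"); b=optics.get_image("side"); cv2.imwrite("pics/top6.png",a)
x,y,w,h=340,195,65,72; im=a.astype(int); M=np.zeros(im.shape[:2],bool); M[y:y+h,x:x+w]=1
m=M&(im[...,0]-im[...,2]>28)
for c in comps(m,6):
    W=np.array([onz("top",p,.042)[:2] for p in np.argwhere(c[2])[:,::-1]]); print(c[0],c[1],onz("top",c[1],.023),cv2.minAreaRect((W*1000).astype(np.float32)))
cv2.imwrite("pics/c6.png",np.hstack([cv2.resize(a[195:267,335:407],(400,400),interpolation=2),cv2.resize(b[100:160,265:325],(400,400),interpolation=2)]))
E
```

```text
14.775 [ 0.283  -0.4444  0.1537] [-0.9828  0.1846 -0.0001] 0.00012749986456434855
[362 210  23  30 129] [371.6124 225.3178] [ 0.506 -0.344  0.023] ((507.25164794921875, -342.7572021484375), (61.46467971801758, 81.69951629638672), 79.64359283447266)
[380 251   5   6  23] [381.913  253.2174] [ 0.4223 -0.37    0.023 ] ((421.43658447265625, -364.5145263671875), (11.779455184936523, 14.699379920959473), 86.51715087890625)
```

View pics/c6.png

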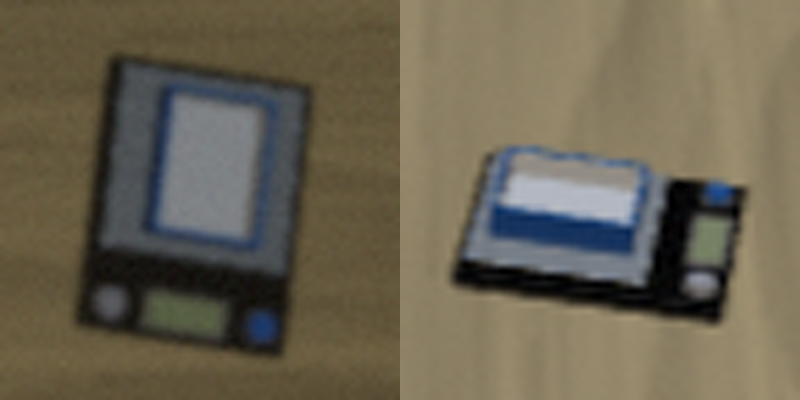

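The dish sits centred at (0.507,-0.343) and the blue key is at crop (262,327), about (0.4215,-0.368). Move over the key and press it.

Emit:
servo_tool --pt "-25 20 0 0 0" --pt "-35 30 0 0 0" --pt "-35 30 0 0 0" --pt "-27 21 0 0 0" --pt "0 0 30 0 0" --pt "0 0 40 0 0" --pt "0 0 34 0 0" --pt "0 0 14 0 0" --pt "0 0 5 0 0" --pt "0 0 0 0 0"

```text
time: 16.12
ee_pos: [0.4243, -0.3675, 0.0307]
tool_rot: [[-0.984, 0.181, 0.001], [0.181, 0.984, -0.001], [-0.001, -0.001, -1.0]]
wrist_force: [-0.2, -0.7, 0.4]
grip_width: -0.0001
grasp_force: 0.0
```

Emit:
servo_tool --pt "3 0 3 0 0" --pt "0 0 3 0 0" --pt "0 0 2 0 0" --pt "0 0 2 0 0" --pt "0 0 1 0 0" --pt "0 0 0.5 0 0" --pt "0 0 0 0 0" --pt "0 0 0 0 0"

```text
time: 17.12
ee_pos: [0.4206, -0.3669, 0.019]
tool_rot: [[-0.983, 0.181, 0.0], [0.181, 0.983, -0.001], [-0.0, -0.001, -1.0]]
wrist_force: [-2.3, 0.3, 6.0]
grip_width: -0.0003
grasp_force: 3.2
```

Emit:
servo_tool --pt "0 0 0.5 0 0" --pt "0 0 0 0 0" --pt "0 0 -4 0 0" --pt "0 0 -10 0 0" --pt "0 0 -30 0 0" --pt "0 0 -40 0 0" --pt "40 -30 -20 0 0" --pt "40 -40 0 0 0" --pt "40 -40 0 0 0" --pt "30 0 0 0 0" --pt "0 0 0 0 0" --pt "0 0 0 0 0"

```text
time: 18.62
ee_pos: [0.2536, -0.4478, 0.1221]
tool_rot: [[-0.983, 0.181, 0.001], [0.181, 0.983, -0.0], [-0.001, -0.0, -1.0]]
wrist_force: [0.5, 0.3, -1.0]
grip_width: -0.0004
grasp_force: 0.0
```

```bash
python3 - <<'E'
from h import *
a=optics.get_image("top"); o=cv2.imread("pics/top6.png")
print(np.abs(a[195:267,340:405].astype(int)-o[195:267,340:405]).max())
im=a.astype(int); M=np.zeros(im.shape[:2],bool); M[195:267,340:405]=1
for c in comps(M&(im[...,0]-im[...,2]>28),6):
    W=np.array([onz("top",p,.042)[:2] for p in np.argwhere(c[2])[:,::-1]]); print(c[0],c[1],cv2.minAreaRect((W*1000).astype(np.float32)))
E
```

```text
15
[362 210  23  30 130] [371.5846 224.8538] ((507.5360107421875, -342.67584228515625), (60.55249786376953, 82.22648620605469), 79.79148864746094)
[380 251   5   5  22] [381.9545 253.2727] ((422.6897277832031, -364.5908203125), (11.779455184936523, 11.922514915466309), 86.51715087890625)
```

The dish hasn't moved and the key is back up.

```bash
python3 -c "
from bench import hand_in
print(hand_in())"
```

```text
the job is handed in; nothing more can be done
None
```

The job is handed in (the judge's verdict was not shown): the dish stands face up within about 1 mm of the pan's measured centre and is let go. The tare key was pressed until the fingertips were at its full-travel height (6 N), then released, and no other object was touched on purpose.

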